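Dress the counter risers by height

TASK

Set up the counter display: stand the spray can, the glue stick, the white paint jar and the ink bottle in front of you upright in the middle of the four wooden risers, one on each, the tallest product on the lowest riser, the next tallest on the next higher one, and so on up to the shortest on the highest riser. Do not tip any of them over, and leave the tape roll and the eraser where they lie.

Things in the scene. Friction and masses are not known exactly. Their poses are not given: they have to be found in the camera images.
- can_mid (a point): white and dark blue upright spray can, 53 mm across, 172 mm tall, mass about 0.3 kg; centre, half-way up (86 mm above its foot), z along its axis. Straight wall up to 140 mm above the foot, then a firmly fixed, straight cap 48 mm wide from 140 to 172 mm; gripped from above, hold it by the cap, about 155 mm above its foot
- glue_mid (a point): slim yellow upright glue stick with a black cap, 27 mm across, 94 mm tall, light (35 g); centre, half-way up (47 mm above its foot), z along its axis. Gripped from above, hold it about 55 mm above its foot
- jar_mid (a point): round white screw-lid paint jar, 60 mm across, 80 mm tall, 0.12 kg; centre, half-way up (40 mm above its foot), z along its axis. Straight body up to 61 mm, then a firmly fixed lid of the same width; gripped from above, hold it about 50 mm above its foot, so that the gripper's body clears the lid
- ink_mid (a point): small dark ink bottle with a black round cap: square body 46 x 46 mm, 36 mm high, then a 34 mm wide cap from 41 up to 57 mm; 0.11 kg; centre, half-way up its full height (28.5 mm above its foot), z up, x and y square to the sides of the body. Grip the body about 24 mm above its foot across two opposite sides. (A like bottle that stands fixed far away at the left end of the counter, beside the sketchbook, and a red-lidded jar at the back are other stock and not meant.)
- riser_12_top (a point): top of the lowest of four display risers: a wooden block 90 x 90 mm in plan and 12 mm high with a grey felt top, fixed to the counter; the four risers differ only in height (12, 36, 60, 84 mm). The point is the centre of the top face; z up, x and y along its sides
- riser_36_top (a point): top of the second lowest of four display risers: a wooden block 90 x 90 mm in plan and 36 mm high with a grey felt top, fixed to the counter; the four risers differ only in height (12, 36, 60, 84 mm). The point is the centre of the top face; z up, x and y along its sides
- riser_60_top (a point): top of the second highest of four display risers: a wooden block 90 x 90 mm in plan and 60 mm high with a grey felt top, fixed to the counter; the four risers differ only in height (12, 36, 60, 84 mm). The point is the centre of the top face; z up, x and y along its sides
- riser_84_top (a point): top of the highest of four display risers: a wooden block 90 x 90 mm in plan and 84 mm high with a grey felt top, fixed to the counter; the four risers differ only in height (12, 36, 60, 84 mm). The point is the centre of the top face; z up, x and y along its sides
- tape_mid (a point): bystander: roll of masking tape lying flat, 99 mm across, 24 mm high; its centre. Not to be moved
- eraser_mid (a point): bystander: eraser, 48 x 22 x 12 mm; its centre. Not to be moved. (Also fixed on the counter: a blue desk pencil sharpener 124 mm high, about 66 mm in x and 146 mm in y, centred near x = 0.44, y = 0.10; and an open wooden paint box beyond x = 0.57, right of y = 0.04)
There are look-alikes about, which are no part of the job. Leave any orange look-alike of the part that bears glue_mid alone.

How it is judged:
By the outcome, as a careful person would: the job done as asked, in the order asked, and still so for the second after the job is handed in, with the robot touching nothing.
It also fails if it takes over 99 s, if anything falls off the work surface, if the arm or the gripper's body presses on something with over 40 N, if the wrist force passes 120 N, or if a joint passes its speed limit or range.

ROBOT

A 6-joint arm with a two-finger parallel gripper is mounted at the origin on a cart in front of the work surface, level with it; the furniture and walls round the work are solid. World frame = base frame: x ahead of the robot, y to its left, z up, the work surface at z = 0. Lengths are in mm, angles in rad, forces in N, time in s.
With the tool pointing down it reaches from about 300 to 875 mm from the base axis. Payload 6.4 kg.
Tool frame: the origin (TCP) lies between the finger pads; the fingertips stand 19 mm ahead of it and the grasp point (between the pads) is the TCP (arm.tips_ahead is the distance from the TCP to the fingertips, in mm); y points along the fingers, x is the direction in which the jaws open and shut, and the axes are right-handed (so a half turn about y gives the same grasp; the last joint's range is limited). The gripper opens to 85 mm and grips with 20 to 120 N. Pads are 22 mm wide; open, the fingers measure 114 mm over their backs; the gripper's body (76 mm by 85 mm) begins 54 mm behind the grasp point. The pads swing forward as they close: fully open they stand 13 mm farther back than shut.
Start: joints at [-1.427, 0.181, 1.607, -0, 1.354, -0.206], TCP at [197.075, -540.188, 250.288] pointing down, gripper open.
Joint ranges: [-2.99, 2.99], [-0.89, 2.07], [0.3, 2.58], [-1.14, 4.28], [0, 2.63], [-3.12, 3.12]. Speed limits (rad/s): [2.57, 2.57, 3.01, 3.14, 3.14, 3.14].

INTERFACE

Orientations are given as a unit quaternion [w, x, y, z].
In Python, from plant import arm gives the robot as it stands. The module is installed in compiled form; this text tells all that it offers.
- The arm moves only by the tool servo_tool, never from a script. Its arguments are lists of equal length, an entry for each row: "offset": the shift along the tool's x, y, z each as a share of 0.15 m, from -1 to 1, a list of three; "twist": the turn, a rotation vector about the tool's x, y, z each as a share of 180 degrees, from -1 to 1, a list of three; "fingers": the closure, from -1 (fully open) to 1 (shut), so that 0 is half open. In form: {"offset": [[dx, dy, dz], ...], "twist": [[rx, ry, rz], ...], "fingers": [fingers, ...]}. A call has 1 to 12 rows; each row is the pose to reach, as a shift and turn from the pose commanded when the call began, along the tool's axes at that moment, turning the shorter way round; what a row does not reach only later rows make up. A row lasts 1/10 s, in which the tool goes at most 50 mm and 8.59 degrees, less where a joint would pass 70% of its speed; a pose out of reach is approached as far as the arm can. A call with a number of a shift or a turn outside -1 to 1 is refused whole. A call with a gripper value outside its range is refused whole. The fingers move at their own pace and stop on an object; the grip force is fixed at half the most. Time passes only in rows, so rows that repeat a pose let the fingers close. It gives the time, the measured TCP pose, the force and the opening at its end, in the units of the state.
- arm.read_state(): the state, without advancing time (a new reading comes with each control period).
- arm.capture(name): name is "scene" or "side" or "wrist"; returns a dict with "color" (480x640x3 uint8, red, green, blue), "intrinsics" (3x3 intrinsics, pixels), "eye" and "rotation" of the camera in the world; the wrist camera has in their place "mount" (4x4, takes a point from camera to tool coordinates, whose origin is the TCP and whose axes are the tool frame's). Camera axes: x right, y up, looking along -z (the intrinsics and any distortion apply to the point x, -y, -z); pixel columns grow to the right and rows downward; lengths in mm; the calibration is good to about 2 mm. A picture is of the moment at which its call begins: read the wrist's pose just before it. There is no depth.
- arm.finish_job(): hands the job in, once; it reports no verdict.
The state is a dict: "t": time; "q": joint angles; "qd": joint speeds; "tau": joint torques, N m; "eef_pos": TCP position; "tool_rot": TCP orientation; "wrist_force": force on the tool from outside, world axes, zero at the start; "wrist_torque": the same for the moment, N m; "width": finger opening in mm.
Only numpy, scipy, OpenCV 4.12 (cv2) and the standard library are available. Lean on these libraries where they do the work, as an engineer would, in place of code of your own. Each camera call takes 0.05 s, during which the arm holds its last target. There are 200 camera calls.

## Working session

There is one attempt and no reset: what is moved stays moved. The work goes in short steps, Python scripts to look and compute and a tool call to move; the robot and the scene stay as the last step left them, time stands still between calls to the robot, and variables do not carry over. Pictures are saved under pics/ and viewed, about 12 in all and at most 16, crops included, and the job is handed in when it is done.

Besides the shell and the picture viewer there is one more tool, called as name(argument=value, ...) on one line, values as JSON. servo_tool: Moves the arm, as the interface text tells. Its arguments: {"type":"object","properties":{"offset":{"type":"array","items":{"type":"array","items":{"type":"number","minimum":-1,"maximum":1}}},"twist":{"type":"array","items":{"type":"array","items":{"type":"number","minimum":-1,"maximum":1}}},"fingers":{"type":"array","items":{"type":"number"}}},"required":["offset","twist","fingers"]}

```bash
mkdir -p pics
cat > h.py <<'E'
import numpy as np, cv2, json
from plant import arm
from scipy.spatial.transform import Rotation as R
def cap(n,f):
    s=arm.read_state(); c=arm.capture(n)
    K=np.array(c["intrinsics"])
    if n=="wrist":
        q=s["tool_rot"]; T=np.eye(4);T[:3,:3]=R.from_quat([q[1],q[2],q[3],q[0]]).as_matrix();T[:3,3]=s["eef_pos"]
        W=T@np.array(c["mount"]); E=W[:3,3];Ro=W[:3,:3]
    else: E=np.array(c["eye"]);Ro=np.array(c["rotation"])
    cv2.imwrite(f"pics/{f}.png",c["color"][:,:,::-1])
    np.savez(f"pics/{f}.npz",K=K,E=E,R=Ro)
    return c
def px2w(f,u,v,z):
    d=np.load(f"pics/{f}.npz"); r=np.linalg.solve(d["K"],[u,v,1]); r=d["R"]@(r*[1,-1,-1])
    return d["E"]+r*(z-d["E"][2])/r[2]
def w2px(f,p):
    d=np.load(f"pics/{f}.npz"); c=d["R"].T@(np.array(p,float)-d["E"]); c=d["K"]@(c*[1,-1,-1]); return c[:2]/c[2]
E
python3 - <<'E'
from h import *
for n in ["scene","side","wrist"]:
    c=cap(n,n+"1"); d=np.load(f"pics/{n}1.npz"); print(n,d["E"].round(),d["K"].round(1).tolist(),d["R"].round(3).tolist(),[k for k in c])
s=arm.read_state();print(s)
E
```

```text
scene [-307. 1359. 1031.] [[537.8, 0.0, 325.2], [0.0, 537.8, 241.9], [0.0, 0.0, 1.0]] [-0.283, -0.15, 0.451, 0.833] ['color', 'intrinsics', 'eye', 'rotation']
side [  12. 1024.  859.] [[487.6, 0.0, 313.1], [0.0, 487.6, 236.2], [0.0, 0.0, 1.0]] [-0.251, -0.123, 0.423, 0.862] ['color', 'intrinsics', 'eye', 'rotation']
wrist [ 261. -517.  374.] [[333.6, 0.0, 313.9], [0.0, 333.6, 244.2], [0.0, 0.0, 1.0]] [[0.342, 0.905, 0.253], [-0.94, 0.33, 0.09], [-0.002, -0.268, 0.963]] ['color', 'intrinsics', 'mount']
{'t': 0.15, 'q': array([-1.42730523e+00,  1.81414731e-01,  1.60776274e+00, -8.40703132e-06,
        1.35380617e+00, -2.06319149e-01]), 'qd': array([ 3.08262322e-04, -1.66041439e-03, -2.32486589e-03,  4.30663155e-05,
        1.19342071e-03,  2.01894915e-03]), 'tau': array([ 1.19270924e-03, -4.45263326e+01, -3.51694858e+01, -3.43756883e-04,
        5.78779494e-03, -1.69441762e-05]), 'eef_pos': array([ 197.00969483, -539.7754027 ,  249.57368248]), 'tool_rot': array([ 0.57973562, -0.5790226 ,  0.40570232, -0.40502478]), 'wrist_force': array([-0.1632743 , -0.78852521,  0.39348823]), 'wrist_torque': array([-0.02301987,  0.01619176,  0.02214753]), 'width': 85.16713745859644}
```

```bash
sed -i 's|Ro=np.array(c\["rotation"\])|q=c["rotation"];Ro=R.from_quat([q[1],q[2],q[3],q[0]]).as_matrix()|' h.py
python3 - <<'E'
from h import *
for n in ["scene","side"]:
    cap(n,n+"1")
    d=np.load(f"pics/{n}1.npz"); print(d["R"].round(2).tolist(), w2px(n+"1",[440,100,124]))
q=arm.read_state()["tool_rot"];print(R.from_quat([q[1],q[2],q[3],q[0]]).as_matrix().round(3))
E
```

```text
[[-0.8, 0.34, -0.5], [-0.61, -0.43, 0.67], [0.0, 0.84, 0.55]] [377.03832937 229.32209619]
[[-0.84, 0.33, -0.42], [-0.54, -0.52, 0.67], [0.0, 0.79, 0.61]] [365.8915124  222.20706587]
[[ 0.343 -0.     0.939]
 [-0.939  0.001  0.343]
 [-0.001 -1.     0.   ]]
```

View pics/scene1.png

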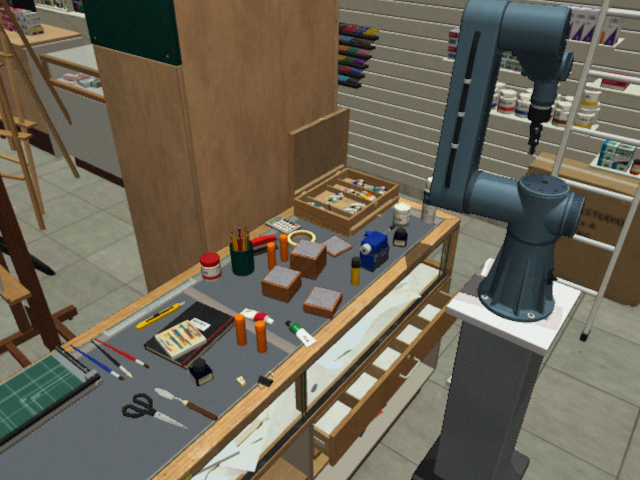

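View pics/side1.png

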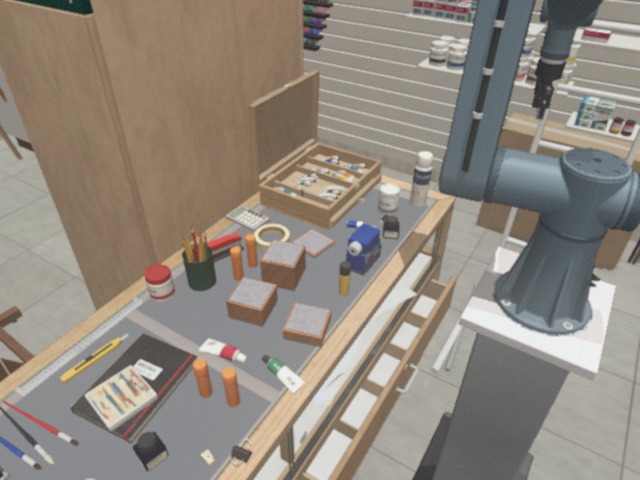

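View pics/wrist1.png

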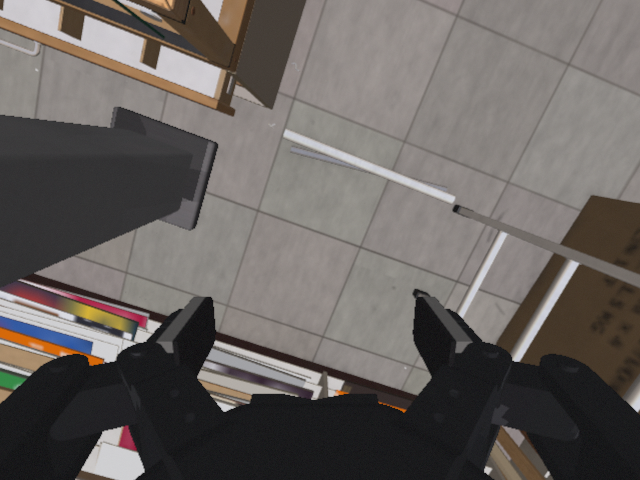

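Run:
```python
from h import *
a=cv2.imread("pics/side1.png")[140:360,210:460]
cv2.imwrite("pics/c1.png",cv2.resize(a,None,fx=3.2,fy=2.7,interpolation=cv2.INTER_CUBIC) if 0 else cv2.resize(a,None,fx=2.7,fy=2.7,interpolation=cv2.INTER_CUBIC))
a=cv2.imread("pics/scene1.png")[170:325,250:460]
cv2.imwrite("pics/c2.png",cv2.resize(a,None,fx=3.6,fy=3.6,interpolation=cv2.INTER_CUBIC))
```

```text
(no output)
```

View pics/c1.png

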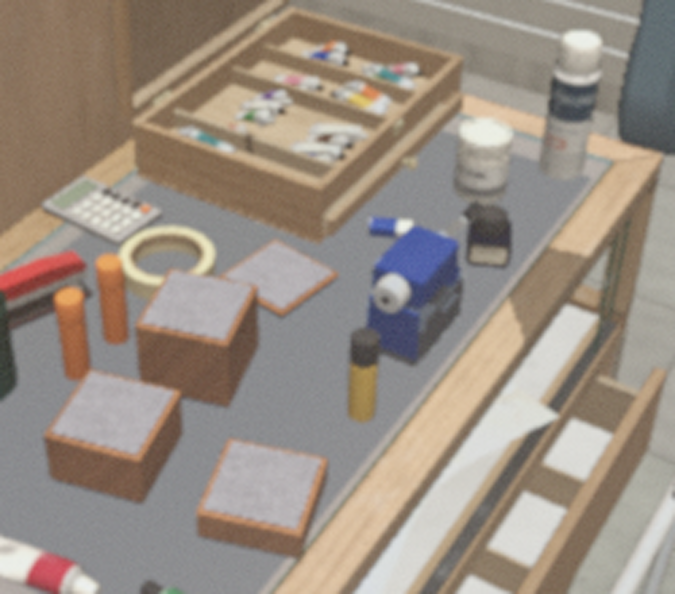

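View pics/c2.png

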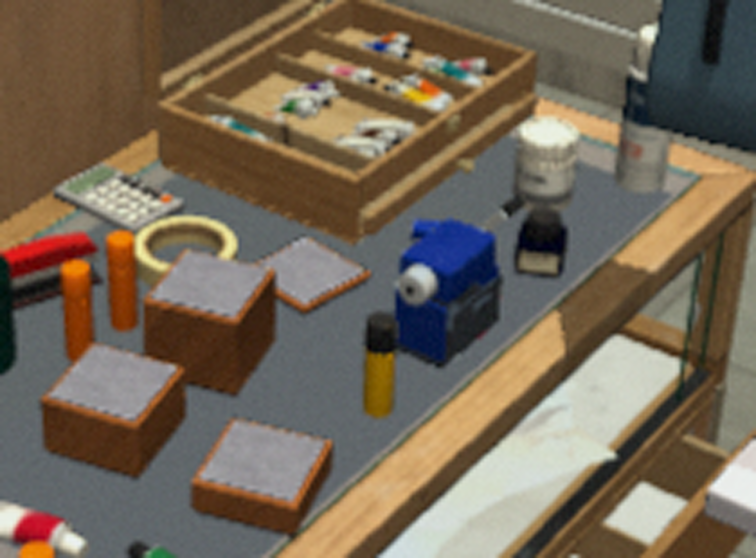

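Run:
```python
from h import *
f=dict(side1=(2.7,210,140),scene1=(3.6,250,170))
def P(im,u,v,z):
    s,x,y=f[im]; return px2w(im,(u+.5)/s-.5+x,(v+.5)/s-.5+y,z)
pts={"side1":{"glue_top":[(366,334,94)],"glue_ft":[(362,411,0)],"can_top":[(581,40,172)],"can_ft":[(565,168,0)],"jar":[(485,131,80)],"ink":[(490,213,57)],
"r84":[(138,322,84),(180,270,84),(258,290,84),(212,345,84)],"r60":[(47,433,60),(100,372,60),(182,395,60),(128,448,60)],"r36":[(203,504,36),(232,440,36),(328,460,36),(303,519,36)],"r12":[(226,270,12),(275,240,12),(336,272,12),(280,304,12)],"tape":[(168,253,24)]},
"scene1":{"glue_top":[(381,319,94)],"glue_ft":[(379,410,0)],"can_ft":[(643,185,0)],"jar":[(549,129,80)],"ink":[(543,218,57)],
"r84":[(145,295,84),(203,250,84),(275,270,84),(223,315,84)],"r60":[(43,402,60),(103,344,60),(186,370,60),(135,420,60)],"r36":[(194,487,36),(234,420,36),(332,440,36),(295,503,36)],"r12":[(255,262,12),(303,237,12),(371,270,12),(305,305,12)],"tape":[(186,244,24)]}}
for im in pts:
  for k,v in pts[im].items():
    w=np.array([P(im,*p) for p in v])[:,:2]
    print(im,k,w.mean(0).round(1),*( [np.hypot(*(w[i]-w[i-1])).round() for i in range(4)]+[np.degrees(np.arctan2(*(w[2]-w[1])[::-1])).round(1), np.degrees(np.arctan2(*(w[3]-w[0])[::-1])).round(1)] if len(w)>1 else []))
```

```text
side1 glue_top [421.3 237.7]
side1 glue_ft [420.9 238.1]
side1 can_top [ 423.1 -233.9]
side1 can_ft [ 421.3 -243.6]
side1 jar [ 486.9 -146.8]
side1 ink [427.  -38.1]
side1 r84 [577.1 276.8] 75.0 84.0 81.0 87.0 -169.5 -172.2
side1 r60 [572.4 408.3] 72.0 85.0 81.0 76.0 -169.0 -161.5
side1 r36 [430.5 386.1] 84.0 77.0 86.0 69.0 -163.5 -158.6
side1 r12 [590.7 114.9] 79.0 73.0 84.0 78.0 171.4 167.9
side1 tape [696.7 164.6]
scene1 glue_top [426.6 238.4]
scene1 glue_ft [423.4 240.2]
scene1 can_ft [ 423.2 -237.9]
scene1 jar [ 492.7 -153.1]
scene1 ink [428.9 -37.3]
scene1 r84 [583.8 270.6] 74.0 87.0 72.0 83.0 -169.0 -166.3
scene1 r60 [574.  408.9] 80.0 92.0 81.0 78.0 -169.7 -159.6
scene1 r36 [432.7 392.2] 82.0 91.0 85.0 85.0 -160.6 -156.0
scene1 r12 [593.6 112.9] 86.0 65.0 86.0 87.0 175.2 160.3
scene1 tape [700.7 165.8]
```

servo_tool(offset=[[-0.67,-0.33,1.0],[-0.67,-0.33,1.0],[-0.67,-0.33,1.0],[-0.67,-0.33,1.0],[-0.67,-0.33,1.0],[-0.67,-0.33,1.0]], twist=[[0,0.111,0],[0,0.111,0],[0,0.111,0],[0,0.111,0],[0,0.111,0],[0,0.111,0]], fingers=[-1,-1,-1,-1,-1,-1])

```text
t: 0.85
eef_pos: [304.0, -394.1, 300.1]
tool_rot: [-0.501, 0.501, -0.499, 0.5]
wrist_force: [0.3, -0.1, 0.2]
width: 85.4
```

servo_tool(offset=[[-1.0,-0.33,0.7],[-1.0,-0.33,0.7],[-1.0,-0.33,0.7],[-1.0,-0.33,0.7],[-1.0,-0.33,0.7],[-1.0,-0.33,0.7]], twist=[[0,0,0],[0,0,0],[0,0,0],[0,0,0],[0,0,0],[0,0,0]], fingers=[-1,-1,-1,-1,-1,-1])

```text
t: 1.45
eef_pos: [408.3, -244.9, 348.8]
tool_rot: [-0.5, 0.501, -0.5, 0.499]
wrist_force: [-0.5, -1.1, -0.2]
width: 85.3
```

Run:
```python
from h import *
cap("wrist","w2"); print(arm.read_state()["eef_pos"].round(1))
for p in [(422,-239,172),(490,-150,80),(428,-38,57)]: print(w2px("w2",p).round())
```

```text
[ 407.8 -245.3  348.4]
[307. 213.]
[230. 138.]
[147. 191.]
```

View pics/w2.png

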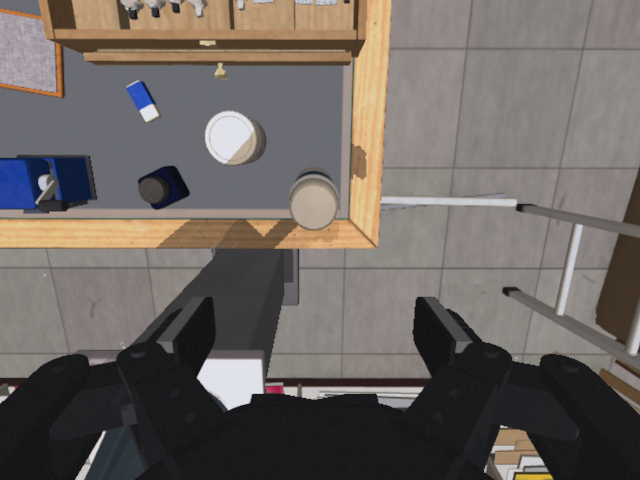

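Run:
```python
from h import *
for p in [(314,203,172),(231,138,80),(153,190,57),(143,101,12)]: print(px2w("w2",*p).round(1))
I=cv2.imread("pics/w2.png")
a=cv2.resize(I[150:225,120:215],None,fx=4,fy=4,interpolation=cv2.INTER_CUBIC); b=cv2.resize(I[160:235,270:365],None,fx=4,fy=4,interpolation=cv2.INTER_CUBIC)
cv2.imwrite("pics/c3.png",np.hstack([a,b]))
```

```text
[ 430.8 -245.   172. ]
[ 490.1 -151.6   80. ]
[429.3 -45.4  57. ]
[537.6 -25.6  12. ]
```

View pics/c3.png

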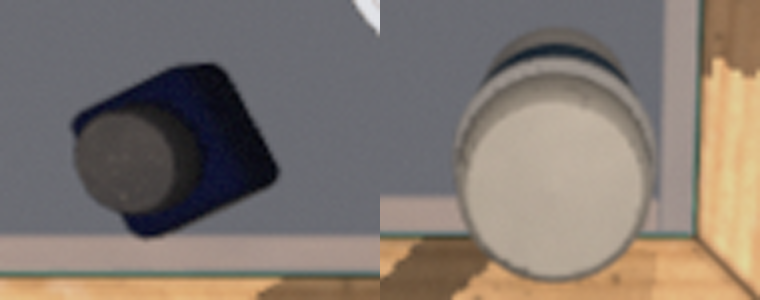

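servo_tool(offset=[[-0.02,0,0.12],[-0.02,0.5,0.12],[-0.02,1,0.12],[-0.02,1,0.12],[-0.02,1,0.12],[-0.02,1,0.12]], twist=[[0,0,0],[0,0,0],[0,0,0],[0,0,0],[0,0,0],[0,0,0]], fingers=[-1,-1,-1,-1,-1,-1])

```text
t: 2.1
eef_pos: [425.4, -242.3, 199.2]
tool_rot: [0.5, -0.5, 0.501, -0.499]
wrist_force: [-0.2, -1.2, 1.6]
width: 85.4
```

Run:
```python
from h import *
cap("wrist","w3"); cap("side","s3");print(px2w("w2",313.6,206.6,172), arm.read_state()["eef_pos"].round(1))
I=cv2.imread("pics/w3.png")
b=cv2.imread("pics/s3.png")[130:250,360:460]
cv2.imwrite("pics/c4.png",np.hstack([cv2.resize(I,(400,300)),cv2.resize(b,(250,300))]))
```

```text
[ 427.53765408 -244.6279565   172.        ] [ 427.4 -243.4  202.1]
```

View pics/c4.png

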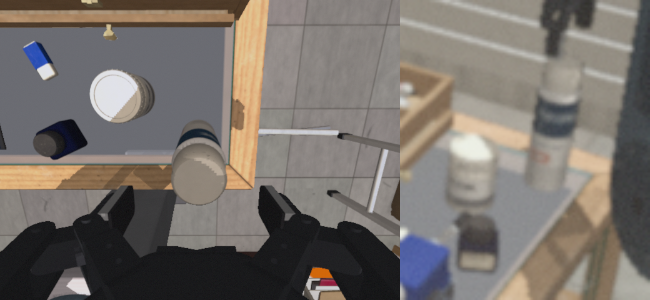

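servo_tool(offset=[[0,0.15,0],[0,0.3,0],[0,0.3,0],[0,0.3,0],[0,0.3,0],[0,0.3,0],[0,0.3,0],[0,0.3,0],[0,0.3,0],[0,0.3,0],[0,0.3,0],[0,0.3,0]], twist=[[0,0,0],[0,0,0],[0,0,0],[0,0,0],[0,0,0],[0,0,0],[0,0,0],[0,0,0],[0,0,0],[0,0,0],[0,0,0],[0,0,0]], fingers=[-1,-1,-1,-1,1,1,1,1,1,1,1,1])

```text
t: 3.4
eef_pos: [427.3, -242.1, 155.9]
tool_rot: [-0.5, 0.5, -0.499, 0.501]
wrist_force: [0.1, -0.7, 7.1]
width: 46.6
```

servo_tool(offset=[[0,0,0],[0,-0.1,0],[0,-0.3,0],[0,-0.5,0],[0,-0.7,0],[0,-0.9,0],[0,-1,0],[0,-1,0],[0,-1,0]], twist=[[0,0,0],[0,0,0],[0,0,0],[0,0,0],[0,0,0],[0,0,0],[0,0,0],[0,0,0],[0,0,0]], fingers=[1,1,1,1,1,1,1,1,1])

```text
t: 4.3
eef_pos: [426.1, -240.9, 303.5]
tool_rot: [0.5, -0.5, 0.5, -0.499]
wrist_force: [-0.3, 0.6, -2.8]
width: 46.6
```

servo_tool(offset=[[-0.1,0,0],[-0.3,0,0.1],[-0.6,0,0.2],[-0.8,0,0.3],[-1,0,0.3],[-1,0,0.3],[-1,0,0.3]], twist=[[0,0,0],[0,0,0],[0,0,0],[0,0,0],[0,0,0],[0,0,0],[0,0,0]], fingers=[1,1,1,1,1,1,1])

```text
t: 5.0
eef_pos: [470.5, -89.9, 303.0]
tool_rot: [-0.5, 0.501, -0.5, 0.498]
wrist_force: [-0.0, 0.2, -1.9]
width: 46.6
```

servo_tool(offset=[[-0.2,0,0.1],[-0.4,0,0.2],[-0.6,0,0.3],[-0.8,0,0.4],[-1,0,0.5],[-1,0,0.5],[-1,0,0.5],[-1,0,0.5]], twist=[[0,0,0],[0,0,0],[0,0,0],[0,0,0],[0,0,0],[0,0,0],[0,0,0],[0,0,0]], fingers=[1,1,1,1,1,1,1,1])

```text
t: 5.8
eef_pos: [545.6, 57.7, 303.7]
tool_rot: [-0.5, 0.5, -0.5, 0.5]
wrist_force: [-0.4, 0.1, -1.8]
width: 46.8
```

Run:
```python
from h import *
cap("wrist","w5"); cap("side","s5");print(arm.read_state()["eef_pos"].round(1))
for k,p in dict(r12=(592,114,12),r84=(580,274,84),r36=(431,389,36),r60=(573,408,60)).items(): print(k,w2px("w5",p).round())
I=cv2.imread("pics/w5.png")
cv2.imwrite("pics/c5.png",I)
```

```text
[545.7  57.6 304.1]
r12 [268. 169.]
r84 [102. 185.]
r36 [ 55. 299.]
r60 [ -6. 190.]
```

View pics/c5.png

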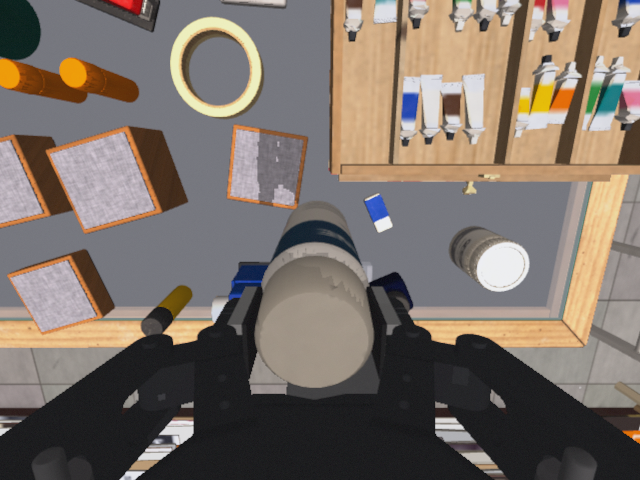

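Run:
```python
from h import *
for k,(z,c) in dict(r12=(12,[(234,125),(308,131),(298,209),(228,198)]),r84=(84,[(47,153),(127,127),(160,213),(83,233)]),r36=(36,[(9,275),(83,251),(115,313),(43,333)])).items():
    w=np.array([px2w("w5",*p,z) for p in c])[:,:2]; print(k,w.mean(0).round(1),[round(np.hypot(*(w[i]-w[i-1]))) for i in range(4)])
print(px2w("w5",155,322,94),px2w("w5",502,265,80),px2w("w5",216,67,24),px2w("w5",377,213,12))
```

```text
r12 [594.9 114.6] [87, 87, 94, 88]
r84 [582.3 271. ] [84, 87, 88, 87]
r36 [438.4 377.8] [85, 103, 88, 104]
[430.32562346 234.51606384  94.        ] [ 492.21232782 -149.90940397   80.        ] [702.14011862 164.67064403  24.        ] [537.98800103 -22.10437305  12.        ]
```

servo_tool(offset=[[-0.2,0,0.2],[-0.38,0,0.32],[-0.38,0,0.32],[-0.38,0.2,0.32],[-0.38,0.4,0.32],[-0.38,0.6,0.32],[-0.38,0.75,0.32],[-0.38,0.83,0.32],[-0.38,0.87,0.32],[-0.38,0.87,0.32]], twist=[[0,0,0],[0,0,0],[0,0,0],[0,0,0],[0,0,0],[0,0,0],[0,0,0],[0,0,0],[0,0,0],[0,0,0]], fingers=[1,1,1,1,1,1,1,1,1,1])

```text
t: 6.9
eef_pos: [594.0, 115.4, 173.8]
tool_rot: [-0.5, 0.5, -0.5, 0.5]
wrist_force: [-0.0, 0.1, -2.0]
width: 46.7
```

Run:
```python
from h import *
for i in range(3):
    s=arm.read_state();print(s["eef_pos"].round(1),s["wrist_force"].round(1)); cap("side",f"s6{i}")
```

```text
[594.  115.4 173.8] [-0.   0.1 -2. ]
[594.5 115.5 174.7] [ 0.1 -0.2 -1.7]
[594.9 115.7 175.3] [-0.5 -0.2 -1.8]
```

servo_tool(offset=[[0,0.02,0],[0,0.03,0],[0,0.035,0],[0,0.04,0],[0,0.045,0],[0,0.045,0]], twist=[[0,0,0],[0,0,0],[0,0,0],[0,0,0],[0,0,0],[0,0,0]], fingers=[1,1,1,1,1,1])

```text
t: 7.65
eef_pos: [594.5, 116.0, 167.9]
tool_rot: [0.501, -0.5, 0.499, -0.5]
wrist_force: [-1.4, 0.8, 3.5]
width: 46.9
```

servo_tool(offset=[[0,0,0],[0,0,0],[0,0,0],[0,0,0],[0,-0.05,0],[0,-0.2,0],[0,-0.5,0],[0,-0.8,0],[0,-1,0],[0,-1,0],[0,-1,0]], twist=[[0,0,0],[0,0,0],[0,0,0],[0,0,0],[0,0,0],[0,0,0],[0,0,0],[0,0,0],[0,0,0],[0,0,0],[0,0,0]], fingers=[-0.5,-1,-1,-1,-1,-1,-1,-1,-1,-1,-1])

```text
t: 8.75
eef_pos: [594.3, 116.0, 318.3]
tool_rot: [0.501, -0.5, 0.499, -0.5]
wrist_force: [-1.2, 0.4, -0.6]
width: 85.0
```

servo_tool(offset=[[0.3,0,-0.1],[0.6,0,-0.2],[0.9,0,-0.3],[1,0,-0.4],[1,0,-0.4],[1,0,-0.4]], twist=[[0,0,0],[0,0,0],[0,0,0],[0,0,0],[0,0,0],[0,0,0]], fingers=[-1,-1,-1,-1,-1,-1])

```text
t: 9.35
eef_pos: [533.7, -34.1, 315.9]
tool_rot: [0.5, -0.5, 0.501, -0.499]
wrist_force: [0.5, -0.4, -0.2]
width: 85.4
```

servo_tool(offset=[[0.3,0,-0.1],[0.6,0.2,-0.2],[0.78,0.5,-0.28],[0.78,0.8,-0.28],[0.78,1,-0.28],[0.78,1,-0.28],[0.78,1,-0.28],[0.78,1,-0.28]], twist=[[0,0,0],[0,0,0],[0,0,0],[0,0,0],[0,0,0],[0,0,0],[0,0,0],[0,0,0]], fingers=[-1,-1,-1,-1,-1,-1,-1,-1])

```text
t: 10.15
eef_pos: [494.1, -151.2, 169.3]
tool_rot: [0.501, -0.5, 0.498, -0.501]
wrist_force: [0.6, -1.2, 0.3]
width: 85.3
```

Run:
```python
from h import *
s=arm.read_state();print(s["eef_pos"].round(1),s["t"]); cap("wrist","w7"); cap("side","s7")
a=cv2.imread("pics/w7.png"); b=cv2.imread("pics/s7.png")[150:300,240:440]
cv2.imwrite("pics/c7.png",np.vstack([np.hstack([cv2.resize(a,(400,300)),cv2.resize(b,(400,300))])]))
```

```text
[ 494.1 -151.2  169.3] 10.15
```

View pics/c7.png

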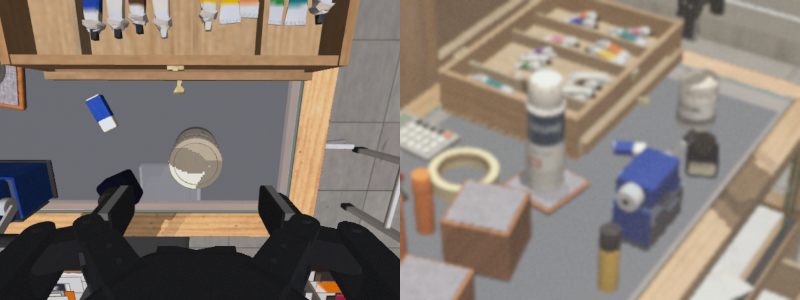

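servo_tool(offset=[[0,0.2,-0.02],[0,0.4,-0.02],[0,0.6,-0.02],[0,0.75,-0.02],[0,0.79,-0.02],[0,0.79,-0.02],[0,0.79,-0.02],[0,0.79,-0.02],[0,0.79,-0.02],[0,0.79,-0.02],[0,0.79,-0.02],[0,0.79,-0.02]], twist=[[0,0,0],[0,0,0],[0,0,0],[0,0,0],[0,0,0],[0,0,0],[0,0,0],[0,0,0],[0,0,0],[0,0,0],[0,0,0],[0,0,0]], fingers=[-1,-1,-1,-1,-1,-1,1,1,1,1,1,1])

```text
t: 11.45
eef_pos: [490.6, -151.7, 50.8]
tool_rot: [-0.501, 0.5, -0.499, 0.501]
wrist_force: [-1.5, 2.2, 8.3]
width: 57.5
```

servo_tool(offset=[[0,0,0],[0,-0.1,0],[0,-0.3,0],[0,-0.5,0],[0,-0.7,0],[0,-0.9,0],[0,-1,0],[0,-1,0],[0,-1,0]], twist=[[0,0,0],[0,0,0],[0,0,0],[0,0,0],[0,0,0],[0,0,0],[0,0,0],[0,0,0],[0,0,0]], fingers=[1,1,1,1,1,1,1,1,1])

```text
t: 12.35
eef_pos: [489.2, -151.1, 198.7]
tool_rot: [0.5, -0.5, 0.499, -0.5]
wrist_force: [-0.6, 0.1, -2.6]
width: 57.4
```

servo_tool(offset=[[-0.1,-0.2,0],[-0.3,-0.4,0],[-0.6,-0.4,0],[-0.8,-0.4,0],[-1,-0.4,0],[-1,-0.4,0]], twist=[[0,0,0],[0,0,0],[0,0,0],[0,0,0],[0,0,0],[0,0,0]], fingers=[1,1,1,1,1,1])

```text
t: 12.95
eef_pos: [487.9, 2.1, 256.8]
tool_rot: [-0.501, 0.501, -0.5, 0.498]
wrist_force: [0.6, -0.4, -1.0]
width: 57.4
```

servo_tool(offset=[[-0.25,0,0],[-0.5,0,0],[-0.75,0,0],[-1,0,0],[-1,0,0]], twist=[[0,0,0],[0,0,0],[0,0,0],[0,0,0],[0,0,0]], fingers=[1,1,1,1,1])

```text
t: 13.45
eef_pos: [488.0, 151.9, 257.1]
tool_rot: [-0.501, 0.502, -0.5, 0.498]
wrist_force: [-0.1, -0.9, -1.4]
width: 57.6
```

servo_tool(offset=[[-0.25,0,0],[-0.5,0,0],[-0.75,0,0],[-1,0,0.1],[-1,0,0.2],[-1,0,0.2]], twist=[[0,0,0],[0,0,0],[0,0,0],[0,0,0],[0,0,0],[0,0,0]], fingers=[1,1,1,1,1,1])

```text
t: 14.05
eef_pos: [519.9, 298.2, 256.9]
tool_rot: [-0.5, 0.501, -0.5, 0.5]
wrist_force: [-0.8, 0.3, -1.8]
width: 57.4
```

Run:
```python
from h import *
cap("wrist","w8"); print(arm.read_state()["eef_pos"].round(1))
for k,p in dict(r36=(434,386,36),r60=(573,408,60),glue=(426,237,94)).items(): print(k,w2px("w8",p).round())
```

```text
[519.  297.7 256.9]
r36 [235. 293.]
r60 [197. 167.]
glue [377. 326.]
```

View pics/w8.png

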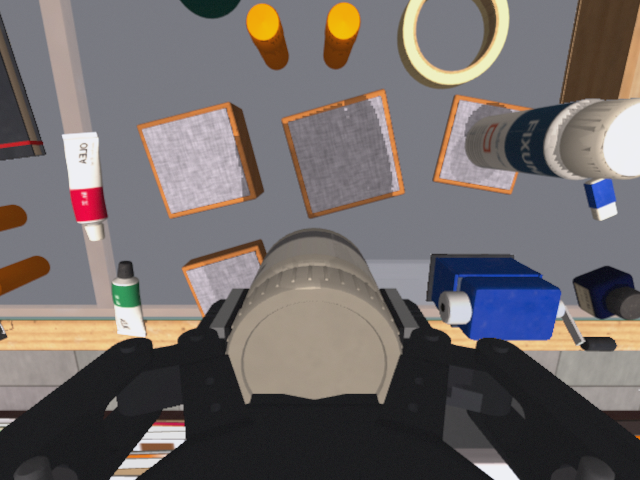

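Run:
```python
from h import *
for k,(z,c) in dict(r60=(60,[(138,127),(232,103),(257,195),(170,217)]),r84=(84,[(283,121),(383,91),(404,190),(312,217)])).items():
    w=np.array([px2w("w8",*p,z) for p in c])[:,:2]; print(k,w.mean(0).round(1),[round(np.hypot(*(w[i]-w[i-1]))) for i in range(4)])
w=np.array([px2w("w8",*p,36)[:2] for p in [(184,268),(262,243)]]); print(w); e=(w[1]-w[0]); n=np.array([e[1],-e[0]])/np.hypot(*e); n*=-np.sign(n[0]); print(np.hypot(*e),w.mean(0)+45*n)
```

```text
r60 [577.5 405.2] [85, 89, 84, 89]
r84 [583.  270.8] [85, 86, 84, 85]
[[463.98097918 440.3068554 ]
 [492.47622631 353.62598632]]
91.24446379921773 [435.47927916 382.9131176 ]
```

servo_tool(offset=[[-0.2,0,0.1],[-0.5,0,0.25],[-0.72,0,0.38],[-0.72,0,0.38],[-0.72,0.2,0.38],[-0.72,0.5,0.38],[-0.72,0.7,0.38],[-0.72,0.85,0.38],[-0.72,0.92,0.38],[-0.72,0.94,0.38],[-0.72,0.94,0.38]], twist=[[0,0,0],[0,0,0],[0,0,0],[0,0,0],[0,0,0],[0,0,0],[0,0,0],[0,0,0],[0,0,0],[0,0,0],[0,0,0]], fingers=[1,1,1,1,1,1,1,1,1,1,1])

```text
t: 15.2
eef_pos: [576.1, 406.4, 118.3]
tool_rot: [0.5, -0.5, 0.5, -0.5]
wrist_force: [-0.1, 0.1, -0.8]
width: 57.6
```

servo_tool(offset=[[0,0.015,0],[0,0.025,0],[0,0.035,0],[0,0.04,0],[0,0.04,0],[0,0.04,0]], twist=[[0,0,0],[0,0,0],[0,0,0],[0,0,0],[0,0,0],[0,0,0]], fingers=[1,1,1,1,1,1])

```text
t: 15.8
eef_pos: [575.6, 407.0, 111.6]
tool_rot: [-0.5, 0.5, -0.5, 0.5]
wrist_force: [0.5, 0.4, -1.5]
width: 57.4
```

servo_tool(offset=[[0,0.005,0],[0,0.01,0],[0,0.015,0],[0,0.02,0],[0,0.02,0]], twist=[[0,0,0],[0,0,0],[0,0,0],[0,0,0],[0,0,0]], fingers=[1,1,1,1,1])

```text
t: 16.3
eef_pos: [575.9, 407.1, 110.9]
tool_rot: [0.5, -0.5, 0.5, -0.5]
wrist_force: [-5.7, -2.2, 10.7]
width: 57.3
```

Firm contact; release and rise.

servo_tool(offset=[[0,0,0],[0,0,0],[0,0,0],[0,0,0],[0,-0.05,0],[0,-0.2,0],[0,-0.5,0],[0,-0.8,0],[0,-1,0],[0,-1,0],[0,-1,0]], twist=[[0,0,0],[0,0,0],[0,0,0],[0,0,0],[0,0,0],[0,0,0],[0,0,0],[0,0,0],[0,0,0],[0,0,0],[0,0,0]], fingers=[-0.5,-1,-1,-1,-1,-1,-1,-1,-1,-1,-1])

```text
t: 17.4
eef_pos: [576.1, 407.1, 260.1]
tool_rot: [0.501, -0.499, 0.499, -0.5]
wrist_force: [0.8, 0.5, 0.7]
width: 85.4
```

servo_tool(offset=[[0.25,0,-0.25],[0.5,0,-0.5],[0.75,0,-0.75],[1,0,-1],[1,0,-1],[1,0,-1]], twist=[[0,0,0],[0,0,0],[0,0,0],[0,0,0],[0,0,0],[0,0,0]], fingers=[-1,-1,-0.2,-0.2,-0.2,-0.2])

```text
t: 18.0
eef_pos: [424.2, 255.7, 257.4]
tool_rot: [-0.499, 0.501, -0.5, 0.5]
wrist_force: [0.6, 0.1, 0.1]
width: 51.4
```

servo_tool(offset=[[0.13,0.2,0],[0.13,0.5,0],[0.13,0.6,0],[0.13,0.6,0],[0.13,0.6,0]], twist=[[0,0,0],[0,0,0],[0,0,0],[0,0,0],[0,0,0]], fingers=[-0.2,-0.2,-0.2,-0.2,-0.2])

```text
t: 18.5
eef_pos: [426.8, 237.8, 168.6]
tool_rot: [-0.5, 0.5, -0.5, 0.5]
wrist_force: [-0.4, -1.1, 0.3]
width: 51.0
```

Run:
```python
from h import *
cap("wrist","w9"); s=arm.read_state();print(s["eef_pos"].round(1),s["width"])
for z in (94,0): print(w2px("w9",(424,238,z)).round())
```

```text
[427.2 237.9 169.4] 51.0704954886413
[314. 267.]
[314. 232.]
```

View pics/w9.png

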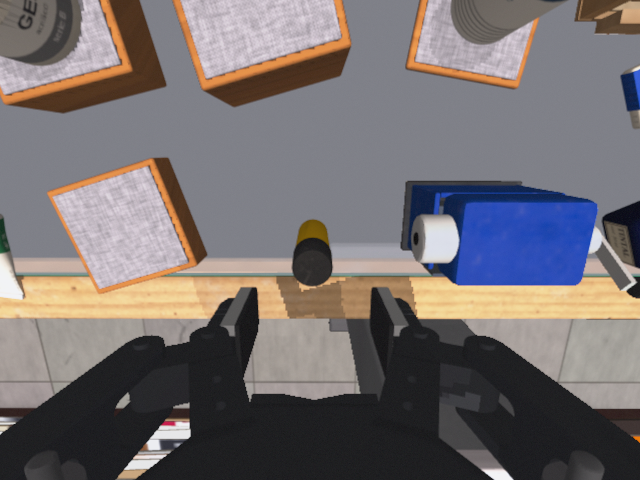

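servo_tool(offset=[[0,0.2,-0.02],[0,0.4,-0.02],[0,0.6,-0.02],[0,0.73,-0.02],[0,0.76,-0.02],[0,0.76,-0.02],[0,0.76,-0.02],[0,0.76,-0.02],[0,0.76,-0.02],[0,0.76,-0.02],[0,0.76,-0.02],[0,0.76,-0.02]], twist=[[0,0,0],[0,0,0],[0,0,0],[0,0,0],[0,0,0],[0,0,0],[0,0,0],[0,0,0],[0,0,0],[0,0,0],[0,0,0],[0,0,0]], fingers=[-0.2,-0.2,-0.2,-0.2,-0.2,-0.2,1,1,1,1,1,1])

```text
t: 19.75
eef_pos: [424.4, 237.9, 56.2]
tool_rot: [0.501, -0.499, 0.499, -0.5]
wrist_force: [0.1, 1.5, 7.3]
width: 25.0
```

servo_tool(offset=[[0,0,0],[0,-0.1,0],[0,-0.3,0],[0,-0.5,0],[0,-0.6,0],[0,-0.6,0],[0,-0.6,0]], twist=[[0,0,0],[0,0,0],[0,0,0],[0,0,0],[0,0,0],[0,0,0],[0,0,0]], fingers=[1,1,1,1,1,1,1])

```text
t: 20.45
eef_pos: [422.7, 237.2, 144.5]
tool_rot: [0.5, -0.5, 0.5, -0.5]
wrist_force: [-0.6, -0.4, -0.6]
width: 25.0
```

Run:
```python
from h import *
w=np.array([px2w("w9",*p,36)[:2] for p in [(49,193),(153,158),(196,262),(100,292)]]);print(w.mean(0),[round(np.hypot(*(w[i]-w[i-1]))) for i in range(4)])
# crank knob triangulation
from itertools import combinations
obs={"w2":(38,206),"w8":(600,343)}
A=[];b=[]
for f,(u,v) in obs.items():
    p=px2w(f,u,v,0);e=np.load(f"pics/{f}.npz")["E"];d=(p-e)/np.linalg.norm(p-e);M=np.eye(3)-np.outer(d,d);A.append(M);b.append(M@e)
X=np.linalg.lstsq(np.vstack(A),np.hstack(b),rcond=None)[0];print(X,[w2px(f,X) for f in obs])
for f,(u,v) in {"w8":(607,285),"w9":(625,230)}.items():pass
print(px2w("w8",625,303,57))
```

```text
[435.65766191 387.24822162] [86, 87, 85, 87]
[422.26089648  45.8429058  122.30991904] [array([ 38.76221111, 203.61960894]), array([599.51451603, 345.95408404])]
[432.33031689 -32.91785512  57.        ]
```

servo_tool(offset=[[-0.25,0,0.08],[-0.5,0,0.08],[-0.75,0,0.08],[-0.99,0,0.08],[-0.99,0,0.08],[-0.99,0.1,0.08],[-0.99,0.2,0.08],[-0.99,0.28,0.08],[-0.99,0.31,0.08],[-0.99,0.32,0.08],[-0.99,0.32,0.08]], twist=[[0,0,0],[0,0,0],[0,0,0],[0,0,0],[0,0,0],[0,0,0],[0,0,0],[0,0,0],[0,0,0],[0,0,0],[0,0,0]], fingers=[1,1,1,1,1,1,1,1,1,1,1])

```text
t: 21.55
eef_pos: [434.9, 385.4, 96.5]
tool_rot: [-0.5, 0.5, -0.5, 0.5]
wrist_force: [-0.5, 1.2, 0.5]
width: 25.0
```

servo_tool(offset=[[0,0.01,0],[0,0.015,0],[0,0.02,0],[0,0.025,0],[0,0.025,0]], twist=[[0,0,0],[0,0,0],[0,0,0],[0,0,0],[0,0,0]], fingers=[1,1,1,1,1])

```text
t: 22.05
eef_pos: [434.6, 385.8, 92.8]
tool_rot: [-0.5, 0.5, -0.5, 0.5]
wrist_force: [-0.0, 1.2, 0.1]
width: 25.2
```

servo_tool(offset=[[0,0.005,0],[0,0.01,0],[0,0.015,0],[0,0.015,0]], twist=[[0,0,0],[0,0,0],[0,0,0],[0,0,0]], fingers=[1,1,1,1])

```text
t: 22.45
eef_pos: [435.1, 386.1, 92.2]
tool_rot: [0.501, -0.5, 0.5, -0.5]
wrist_force: [-3.8, -2.4, 10.5]
width: 25.1
```

servo_tool(offset=[[0,0,0],[0,0,0],[0,0,0],[0,0,0],[0,-0.05,0],[0,-0.2,0],[0,-0.5,0],[0,-0.8,0],[0,-1,0],[0,-1,0],[0,-1,0]], twist=[[0,0,0],[0,0,0],[0,0,0],[0,0,0],[0,0,0],[0,0,0],[0,0,0],[0,0,0],[0,0,0],[0,0,0],[0,0,0]], fingers=[0.2,-0.3,-0.3,-0.3,-0.3,-0.3,-0.3,-0.3,-0.3,-0.3,-0.3])

```text
t: 23.55
eef_pos: [435.0, 385.9, 241.6]
tool_rot: [0.501, -0.5, 0.5, -0.5]
wrist_force: [0.1, 0.4, -0.0]
width: 55.6
```

servo_tool(offset=[[0.33,0,0],[0.66,0,0],[1,0,0],[1,0,0],[1,0,0]], twist=[[0,0,0],[0,0,0],[0,0,0],[0,0,0],[0,0,0]], fingers=[-0.6,-0.6,-0.6,-0.6,-0.6])

```text
t: 24.05
eef_pos: [434.3, 234.6, 239.2]
tool_rot: [0.499, -0.5, 0.501, -0.5]
wrist_force: [-0.7, -0.8, 0.3]
width: 68.4
```

servo_tool(offset=[[0.33,0,0],[0.66,0,0],[1,0,0],[1,0,0],[1,0,0]], twist=[[0,0,0],[0,0,0],[0,0,0],[0,0,0],[0,0,0]], fingers=[-0.6,-0.6,-0.6,-0.6,-0.6])

```text
t: 24.55
eef_pos: [435.1, 85.8, 240.0]
tool_rot: [0.5, -0.5, 0.501, -0.5]
wrist_force: [-0.7, 2.0, 0.1]
width: 68.6
```

servo_tool(offset=[[0.33,0,0],[0.66,0,-0.03],[0.84,0.1,-0.03],[0.84,0.4,-0.03],[0.84,0.6,-0.03],[0.84,0.6,-0.03],[0.84,0.6,-0.03]], twist=[[0,0,0],[0,-0.133,0],[0,-0.133,0],[0,-0.133,0],[0,-0.133,0],[0,-0.133,0],[0,-0.133,0]], fingers=[-0.6,-0.6,-0.6,-0.6,-0.6,-0.6,-0.6])

```text
t: 25.25
eef_pos: [430.9, -38.6, 150.6]
tool_rot: [0.593, -0.593, 0.385, -0.384]
wrist_force: [-0.6, 0.1, 0.1]
width: 68.4
```

Run:
```python
from h import *
cap("wrist","w10"); s=arm.read_state();print(s["eef_pos"].round(1),s["width"])
print(w2px("w10",(428,-41,57)).round())
cv2.imwrite("pics/c10.png",cv2.resize(cv2.imread("pics/w10.png")[180:400,170:460],None,fx=2.6,fy=2.6,interpolation=cv2.INTER_CUBIC))
```

```text
[431.8 -39.1 151.7] 68.30558561899204
[316. 259.]
```

View pics/c10.png

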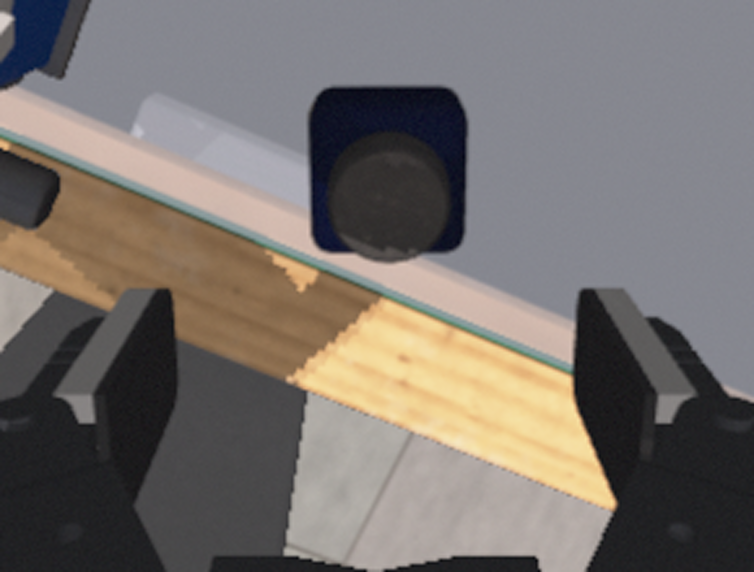

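Run:
```python
from h import *
print(px2w("w10",319.4,255.2,57))
for z in (60,90,122): print(px2w("w10",170+50/2.6,180+200/2.6,z))
T=R.from_quat([-0.593,0.385,-0.384,0.593]).as_matrix()
s=arm.read_state();d=px2w("w10",319.4,255.2,57)-s["eef_pos"];print(s["eef_pos"],T.T@d, T.round(2))
```

```text
[431.70729351 -42.25942709  57.        ]
[395.40809458  38.10943407  60.        ]
[409.04244272  31.25269985  90.        ]
[423.58574741  23.93885001 122.        ]
[431.79484483 -39.13663022 151.68999855] [ 2.92770103 94.68760382 -1.28124953] [[ 0.41 -0.    0.91]
 [-0.91  0.    0.41]
 [-0.   -1.   -0.  ]]
```

servo_tool(offset=[[0.02,0.2,-0.01],[0.02,0.4,-0.01],[0.02,0.6,-0.01],[0.02,0.75,-0.01],[0.02,0.84,-0.01],[0.02,0.84,-0.01],[0.02,0.84,-0.01],[0.02,0.84,-0.01],[0.02,0.84,-0.01],[0.02,0.84,-0.01],[0.02,0.84,-0.01],[0.02,0.84,-0.01]], twist=[[0,0,0],[0,0,0],[0,0,0],[0,0,0],[0,0,0],[0,0,0],[0,0,0],[0,0,0],[0,0,0],[0,0,0],[0,0,0],[0,0,0]], fingers=[-0.6,-0.6,-0.6,-0.6,-0.6,-0.6,1,1,1,1,1,1])

```text
t: 26.5
eef_pos: [432.5, -43.9, 26.5]
tool_rot: [0.594, -0.593, 0.384, -0.386]
wrist_force: [1.2, 2.1, 7.3]
width: 45.1
```

servo_tool(offset=[[0,0,0],[0,-0.1,0],[0,-0.3,0],[0,-0.5,0],[0,-0.7,0],[0,-0.9,0],[0,-1,0],[0,-1,0],[0,-1,0]], twist=[[0,0,0],[0,0,0],[0,0,0],[0,0,0],[0,0,0],[0,0,0],[0,0,0],[0,0,0],[0,0,0]], fingers=[1,1,1,1,1,1,1,1,1])

```text
t: 27.4
eef_pos: [430.5, -43.5, 174.7]
tool_rot: [0.593, -0.593, 0.385, -0.385]
wrist_force: [-0.4, 0.6, -1.5]
width: 45.0
```

servo_tool(offset=[[-0.1,-0.2,0.05],[-0.3,-0.2,0.14],[-0.6,-0.2,0.27],[-0.91,-0.2,0.41],[-0.91,-0.2,0.41],[-0.91,-0.2,0.41]], twist=[[0,0,0],[0,0,0],[0,0,0],[0,0,0],[0,0,0],[0,0,0]], fingers=[1,1,1,1,1,1])

```text
t: 28.0
eef_pos: [429.9, 107.4, 203.0]
tool_rot: [-0.593, 0.594, -0.385, 0.383]
wrist_force: [0.5, 0.0, -0.8]
width: 45.1
```

servo_tool(offset=[[-0.3,0,0.14],[-0.6,0,0.27],[-0.91,0,0.41],[-0.91,0,0.41],[-0.91,0,0.41],[-0.91,0,0.41]], twist=[[0,0.041,0],[0,0.041,0],[0,0.041,0],[0,0.041,0],[0,0.041,0],[0,0.041,0]], fingers=[1,1,1,1,1,1])

```text
t: 28.6
eef_pos: [431.9, 254.1, 203.7]
tool_rot: [-0.566, 0.567, -0.423, 0.423]
wrist_force: [0.0, 0.4, -1.2]
width: 45.4
```

servo_tool(offset=[[0.05,0,0.25],[0.1,0,0.5],[0.15,0,0.75],[0.19,0,0.99],[0.19,0,0.99],[0.19,0,0.99]], twist=[[0,0,0],[0,0,0],[0,0,0],[0,0,0],[0,0,0],[0,0,0]], fingers=[1,1,1,1,1,1])

```text
t: 29.2
eef_pos: [582.8, 268.4, 203.5]
tool_rot: [-0.566, 0.567, -0.424, 0.423]
wrist_force: [-0.7, 0.3, -1.3]
width: 45.1
```

Run:
```python
from h import *
P=[]
for i in range(3): cap("side",f"s11{i}"); s=arm.read_state(); P.append(s["eef_pos"])
p=np.mean(P,0); q=s["tool_rot"];T=R.from_quat([q[1],q[2],q[3],q[0]]).as_matrix()
print(p,T.round(2),(T.T@(np.array([582.7,271,84+26])-p)/150).round(3))
```

```text
[581.71099907 269.43574741 204.13199517] [[ 0.28 -0.    0.96]
 [-0.96 -0.    0.28]
 [ 0.   -1.   -0.  ]] [-0.008  0.628  0.01 ]
```

servo_tool(offset=[[-0.01,0.1,0.01],[-0.01,0.3,0.01],[-0.01,0.45,0.01],[-0.01,0.55,0.01],[-0.01,0.59,0.01],[-0.01,0.605,0.01],[-0.01,0.615,0.01],[-0.01,0.62,0.01],[-0.01,0.62,0.01]], twist=[[0,0,0],[0,0,0],[0,0,0],[0,0,0],[0,0,0],[0,0,0],[0,0,0],[0,0,0],[0,0,0]], fingers=[1,1,1,1,1,1,1,1,1])

```text
t: 30.25
eef_pos: [583.9, 273.0, 112.5]
tool_rot: [0.567, -0.567, 0.422, -0.423]
wrist_force: [0.2, 0.1, -0.7]
width: 45.1
```

servo_tool(offset=[[0,0.005,0],[0,0.01,0],[0,0.015,0],[0,0.015,0]], twist=[[0,0,0],[0,0,0],[0,0,0],[0,0,0]], fingers=[1,1,1,1])

```text
t: 30.65
eef_pos: [583.6, 273.0, 110.6]
tool_rot: [0.567, -0.567, 0.422, -0.423]
wrist_force: [-2.5, -1.0, 6.7]
width: 45.2
```

Contact. Release and rise.

servo_tool(offset=[[0,0,0],[0,0,0],[0,0,0],[0,0,0],[0,-0.05,0],[0,-0.2,0],[0,-0.5,0],[0,-0.8,0],[0,-1,0],[0,-1,0],[0,-1,0]], twist=[[0,0,0],[0,0,0],[0,0,0],[0,0,0],[0,0,0],[0,0,0],[0,0,0],[0,0,0],[0,0,0],[0,0,0],[0,0,0]], fingers=[0,-0.6,-0.6,-0.6,-0.6,-0.6,-0.6,-0.6,-0.6,-0.6,-0.6])

```text
t: 31.75
eef_pos: [583.7, 273.0, 260.6]
tool_rot: [0.568, -0.566, 0.422, -0.423]
wrist_force: [-0.2, 0.3, -1.0]
width: 68.6
```

servo_tool(offset=[[0,-0.3,-0.3],[0,-0.5,-0.6],[0,-0.5,-0.9],[0,-0.5,-0.9],[0,-0.5,-0.9],[0,-0.5,-0.9]], twist=[[0,0,0],[0,0,0],[0,0,0],[0,0,0],[0,0,0],[0,0,0]], fingers=[-0.6,-0.6,-0.6,-0.6,-0.6,-0.6])

```text
t: 32.35
eef_pos: [454.3, 234.3, 333.2]
tool_rot: [-0.567, 0.567, -0.423, 0.422]
wrist_force: [-0.2, 0.8, 0.2]
width: 67.8
```

Run:
```python
from h import *
cap("wrist","w12"); cap("side","s12")
a=cv2.imread("pics/w12.png"); b=cv2.imread("pics/s12.png")[150:350,200:440]
cv2.imwrite("pics/c12.png",np.hstack([cv2.resize(a,(480,360)),cv2.resize(b,(320,360))]))
cv2.imwrite("pics/c12b.png",cv2.resize(a[:330],(800,413)))
```

```text
(no output)
```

View pics/c12.png

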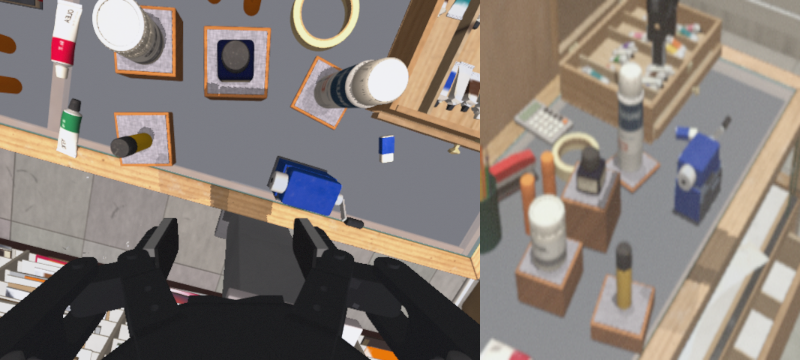

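Run:
```python
from h import *
for n,u,v,z,t in [("can",504,109,184,(594.5,114.5)),("glue",165,196,130,(435,386)),("jar",163,32,140,(577,406)),("ink",314,71,141,(583,271))]: print(n,px2w("w12",u,v,z)[:2].round(1),t)
print(px2w("w12",517,200,12)); s=arm.read_state();print(s["t"],s["wrist_force"].round(1)); arm.finish_job()
```

```text
can [590.5 123.1] (594.5, 114.5)
glue [436.9 381.5] (435, 386)
jar [575.4 402.6] (577, 406)
ink [582.9 272.5] (583, 271)
[536.27930095 -24.7086197   12.        ]
32.45 [ 1.1 -0.1  0.7]
the job is handed in; nothing more can be done
```

All four products stand upright on their risers: the spray can on the 12 mm riser, the glue stick on 36 mm, the white jar on 60 mm and the ink bottle on 84 mm. I handed the job in at about 32.5 s of robot time, with the gripper raised clear of everything.

- **Upright:** the last wrist and side pictures show all four products standing on the right risers.
- **Centring:** measured from the last wrist picture, the ink bottle is within 2 mm of its riser's centre, the jar about 4 mm off and the glue stick about 5 mm off.
- **Check that disagreed:** the can's top reads about 9 mm off its riser's centre. The arm let go of it within about 2 mm of the centre and an earlier picture showed it centred. The reading was taken off a shrunk picture at the edge of the view, so I put it down to that and did not measure again.
- **Bystanders:** the eraser reads about 3 mm from its first wrist-camera position, which is within measurement error. The tape roll also looks unmoved, but I did not measure it again at the end.
- **Forces:** the wrist force read no more than about 11 N at the end of any move.

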